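# Lever open the ink tin with the ink knife

## Task

Pick up the ink knife from the glass slab, put its blade under the front lip of the larger hinged ink tin and lever the lid up until it stands open by itself at least half-way to upright. Keep the gripper off that inky tin, leave the smaller tin shut and the can between the tins in its place; then lay the knife flat with its handle back on the glass slab and let go.

Things in the scene. Friction and masses are not known exactly. Their poses are not given: they have to be found in the camera images.
- knife_grip (a point): Loose ink knife, 195 mm long, 0.12 kg: dark wooden handle 100 x 22 mm, 28 mm tall, thin steel blade. The point is where to grip (across the 22 mm, from above), near the centre of mass, 14 mm above the underside; handle reaches 35 mm ahead, 65 mm behind. x points to the blade's tip, z up. The blade is at this height, 3 mm thick, 30 mm wide, and ends 130 mm ahead of the point.
- big_tin: Larger metal ink tin, fixed, 100 (x) x 130 (y) x 55 mm tall, on either side. Origin: centre of its underside, on the table; x points from lip to hinge, z up. Its flat 3 mm lid has a front lip (tongue) 60 mm wide, jutting out from x = -50 (front wall) to -73 mm, underside 55 mm up, nothing below it but the table. Hinge line along y at x = +50 mm, 55 mm up.
- big_lid (a joint): Hinge angle of the larger tin's lid, rad: 0 shut, grows as the lip rises, 1.57 upright, 1.9 at most. The hinge is stiff by friction: the lid stays at whatever angle it is left; about 2 N up at the lip raises it.
- slab: Clear glass inking slab, fixed flat on the table, 170 mm (x) x 340 mm (y) x 6 mm thick. Origin at the centre of its underside, so its top is 6 mm above the table. The knife starts on it.
- small_lid (a joint): Hinge angle of the smaller tin's lid (a like tin 80 mm deep x 80 mm wide x 55 mm tall, on the other side of the table); 0 shut, and it must stay shut.
- ink_can_center (a point): Round ink can, loose, 60 mm across and 62 mm tall, standing between the two tins; the point is at its centre. It stays where it is.
Mind the look-alikes: they are no part of the job. Leave any red look-alike of the part that bears small_lid alone.

How it is judged:
On the way, in this order (a step that is already met when the one before it is completed fails the run):
1. the knife's blade, under the lip, has begun to raise the larger tin's lid (value of joint big_lid above 0.15 rad and contact force between knife and big_tin above 0.2 N), for 0.05 s.
2. the lid is levered up about half-way to upright or further (value of joint big_lid above 0.7 rad), for 0.2 s.
At the end, for the whole second after the job is handed in: The larger lid stands open 0.7 rad (40 degrees) or more, the smaller is shut (0.1 rad), the knife lies flat (0.2 rad) and still on the slab, its grip point over the slab and at most 32 mm above the slab's underside, and the ink can is within 40 mm of its start (value of joint big_lid above 0.7 rad and value of joint small_lid below 0.1 rad and x of knife_grip in the frame of slab between -0.09 and 0.09 m and y of knife_grip in the frame of slab between -0.175 and 0.175 m and z of knife_grip in the frame of slab below 0.032 m and angle between knife_grip's own z axis and vertical below 0.2 rad and linear speed of knife below 0.03 m/s and distance of ink_can_center from where it was at the start of the episode below 0.04 m); the robot touches nothing.
It fails at once if the gripper or arm touches the larger tin or its lid (over 2 N) (contact force between any of the fingers, the arm and big_tin above 2 N).
It fails at once if the smaller tin's lid is raised (value of joint small_lid above 0.15 rad).
It fails at once if the ink can is knocked over (angle between ink_can_center's own z axis and vertical above 0.5 rad).
It also fails if it takes over 56 s, if anything falls off the work surface, if the arm or the gripper's body presses on something with over 40 N, if the wrist force passes 120 N, or if a joint passes its speed limit or range.

## Robot

A 6-joint arm with a two-finger parallel gripper is mounted at the origin on the work surface. World frame = base frame: x ahead of the robot, y to its left, z up, the work surface at z = 0. Lengths are in m, angles in rad, forces in N, time in s.
With the tool pointing down it reaches from about 0.25 to 0.775 m from the base axis. Payload 4 kg.
Tool frame: the origin (TCP) lies between the finger pads; the fingertips stand 19 mm ahead of it and the grasp point (between the pads) is the TCP (robot.tip_reach is the y of the fingertips in the tool frame, in m); y points along the fingers, x is the direction in which the jaws open and shut, and the axes are right-handed (so a half turn about y gives the same grasp; the last joint's range is limited). The gripper opens to 94 mm and grips with 3 to 60 N. Pads are 16 mm wide; open, the fingers measure 119 mm over their backs; the gripper's body (75 mm by 177 mm) begins 78 mm behind the grasp point.
Start: joints at [1.137, 0.087, 1.371, -0, 1.684, -0.103], TCP at [0.179, 0.52, 0.225] pointing down, gripper open.
Joint ranges: [-3.1, 3.1], [-0.76, 2.03], [0.27, 2.55], [-1.08, 4.22], [0.17, 2.65], [-2.57, 2.57]. Speed limits (rad/s): [2.79, 2.79, 3.14, 3.14, 3.14, 3.14].

## Interface

Orientations are given as [roll, pitch, yaw] about the fixed x, y, z axes, in that order (R = Rz(yaw) Ry(pitch) Rx(roll)).
In Python, from bench import robot, imaging, order gives the robot as it stands.
- The arm moves only by the tool send_rows, never from a script. Its argument "moves" is text: rows parted by semicolons, each of 5 numbers parted by spaces: the gripper's target within -1 to 1 (shut at 1, half-way at 0, fully open at -1), then the shift along the tool's x, y, z in m, then the turn about the tool's y in degrees. In form: fingers tx ty tz roll; .... A call has exactly 10 rows; each row shifts and turns the commanded pose from where the row before left it, along the tool's axes as they then stand; what a row does not reach is not made up. A row lasts 1/12 s, in which the tool goes at most 41.7 mm and 7.16 degrees, less where a joint would pass 70% of its speed; a pose out of reach is approached as far as the arm can. A call with a gripper value outside its range is refused whole. The fingers move at their own pace and stop on an object; the grip force is fixed at half the most. Time passes only in rows, so rows that do not move let the fingers close, or fill a call up. It gives the time, the measured TCP pose, the force and the opening at its end, in the units of the state.
- robot.get_obs(): the state, without advancing time (a new reading comes with each control period).
- imaging.snapshot(name): name is "side" or "top" or "wrist"; returns a dict with "image" (384x512x3 uint8, red, green, blue), "mtx" (3x3 intrinsics, pixels), "R" (3x3) and "t" (3): a world point X has camera coordinates R X + t. Camera axes: x right, y down, z forward; pixel columns grow to the right and rows downward; lengths in m; the calibration is good to about 2 mm. A picture is of the moment at which its call begins. There is no depth.
- order.close_job(): hands the job in, once; it reports no verdict.
Trained networks look in a picture, given as the dict that the camera call returned (one of the last four; its "shot" number tells which), for a name from the list of things; names that differ only in an ending like _2 or _b are one class to them, and where a whole thing is asked for, a point or a joint stands for the part that bears it (a point fixed in the world has none). Each returns a list of dicts, best first, with "conf" (0 to 1); they miss things now and then, are a little off and sometimes report something else, mostly with a low value. They report only what shows in the picture. A call takes as long as a camera call. They do not tell look-alikes from the thing itself.
- imaging.recognise(picture, target): "centre" ([column, row] in pixels, amid what is visible of it).
- imaging.landmark_of(picture, target): "centre" ([column, row] in pixels: a listed point, or the origin of a listed thing).
The state is a dict: "time": time; "joint_positions": joint angles; "qvel": joint speeds; "joint_torque": joint torques, N m; "tool_pos": TCP position; "ee_rot": TCP orientation; "wrist_force": force on the tool from outside, world axes, zero at the start; "wrist_torque": the same for the moment, N m; "width": finger opening in m.
Only numpy, scipy, OpenCV 4.12 (cv2) and the standard library are available. Lean on these libraries where they do the work, as an engineer would, in place of code of your own. Each camera call takes 0.05 s, during which the arm holds its last target.

## Working session

There is one attempt and no reset: what is moved stays moved. The work goes in short steps, Python scripts to look and compute and a tool call to move; the robot and the scene stay as the last step left them, time stands still between calls to the robot, and variables do not carry over. Pictures are saved under pics/ and viewed, and the job is handed in when it is done.

Besides the shell and the picture viewer there is one more tool, called after "Call:" in YAML: its name, and indented under it one key for each argument. send_rows: Moves the arm, as the interface text tells. Its arguments: {"type":"object","properties":{"moves":{"type":"string"}},"required":["moves"]}

```bash
ls; mkdir -p pics; python3 - <<'E'
from bench import robot, imaging, order
import cv2,numpy as np
np.set_printoptions(precision=4,suppress=True)
o=robot.get_obs(); print(o)
for n in ["top","side"]:
    s=imaging.snapshot(n); cv2.imwrite(f"pics/{n}0.png",s["image"][:,:,::-1])
    print(n,s["mtx"],s["R"],s["t"])
    for k in ["knife_grip","big_tin","big_lid","slab","small_lid","ink_can_center"]:
        print(k,"rec",[(r["centre"],r["conf"]) for r in imaging.recognise(s,k)][:3],"lm",[(r["centre"],r["conf"]) for r in imaging.landmark_of(s,k)][:3])
E
```

```text
pics
{'time': 0.0, 'joint_positions': array([ 1.1369,  0.088 ,  1.3722, -0.    ,  1.6836, -0.1031]), 'qvel': array([ 0.0002,  0.001 ,  0.0009,  0.0008, -0.0006, -0.0011]), 'joint_torque': array([ -0.0002, -34.0196, -30.2421,   0.0718,   0.0332,  -0.0002]), 'tool_pos': array([0.1784, 0.5197, 0.2233]), 'ee_rot': array([-1.5706,  0.0022,  1.24  ]), 'wrist_force': array([-0.6295, -0.1466, -0.5191]), 'wrist_torque': array([-0.0239,  0.0462, -0.045 ]), 'width': 0.0941023461040766}
top [[379.233    0.     257.3293]
 [  0.     379.233  192.1968]
 [  0.       0.       1.    ]] [[ 0.0354 -0.9994  0.0017]
 [-0.9742 -0.0349 -0.2228]
 [ 0.2227  0.0062 -0.9749]] [-0.0457  0.5584  0.64  ]
knife_grip rec [([257.2, 245.1], 0.64)] lm []
big_tin rec [([150.6, 148.8], 0.93)] lm [([156.3, 153.7], 0.63)]Traceback (most recent call last):
  File "<stdin>", line 9, in <module>
ValueError: it knows: big_tin, ink_can_center, knife_grip, slab
```

```bash
python3 - <<'E'
from bench import robot, imaging, order
import cv2,numpy as np
np.set_printoptions(precision=4,suppress=True)
for n in ["top","side"]:
    s=imaging.snapshot(n); cv2.imwrite(f"pics/{n}1.png",s["image"][:,:,::-1])
    np.savez(f"{n}1.npz",**{k:s[k] for k in ("image","mtx","R","t")})
    print(n,s["mtx"],s["R"],s["t"])
    for k in ["knife_grip","big_tin","slab","ink_can_center"]:
        for f in (imaging.recognise,imaging.landmark_of):
            try: print(k,f.__name__,[(r["centre"],r["conf"]) for r in f(s,k)][:3])
            except ValueError as e: print(k,e)
E
```

```text
top [[379.233    0.     257.3293]
 [  0.     379.233  192.1968]
 [  0.       0.       1.    ]] [[ 0.0354 -0.9994  0.0017]
 [-0.9742 -0.0349 -0.2228]
 [ 0.2227  0.0062 -0.9749]] [-0.0457  0.5584  0.64  ]
knife_grip call [([256.9, 244.5], 0.65)]
knife_grip call [([277.4, 250.3], 0.59)]
big_tin call [([151.1, 150.9], 0.96)]
big_tin call [([156.6, 155.0], 0.8)]
slab call [([222.3, 249.6], 0.64)]
slab call [([229.0, 250.2], 0.61)]
ink_can_center call [([252.6, 130.8], 0.78), ([220.5, 251.3], 0.34)]
ink_can_center call [([250.4, 133.2], 0.57)]
side [[354.7971   0.     255.157 ]
 [  0.     354.7971 191.3238]
 [  0.       0.       1.    ]] [[-0.9984 -0.0556 -0.0049]
 [-0.0366  0.7179 -0.6952]
 [ 0.0422 -0.6939 -0.7188]] [0.5526 0.0568 0.7128]
knife_grip call [([298.6, 198.6], 0.67)]
knife_grip call [([301.4, 180.7], 0.76)]
big_tin call [([193.1, 283.4], 0.63)]
big_tin call [([195.8, 290.1], 0.79)]
slab call []
slab call [([300.5, 222.2], 0.56)]
ink_can_center call [([192.1, 195.1], 0.8)]
ink_can_center call [([189.0, 196.8], 0.7)]
```

View pics/top0.png

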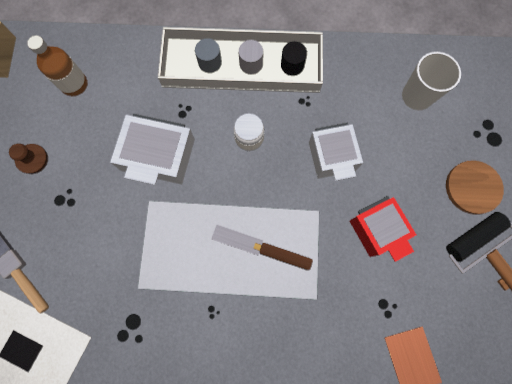

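```bash
sleep 1; ls pics
```

```text
side1.png
top0.png
top1.png
```

```bash
python3 - <<'E'
import cv2
a=cv2.imread("pics/top1.png"); c=a[95:310,100:370]; cv2.imwrite("pics/topcrop.png",cv2.resize(c,None,fx=2.75,fy=2.75,interpolation=cv2.INTER_CUBIC))
a=cv2.imread("pics/side1.png"); cv2.imwrite("pics/side1b.png",cv2.resize(a,None,fx=1.5,fy=1.5,interpolation=cv2.INTER_CUBIC))
E
```

```text
(no output)
```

View pics/topcrop.png

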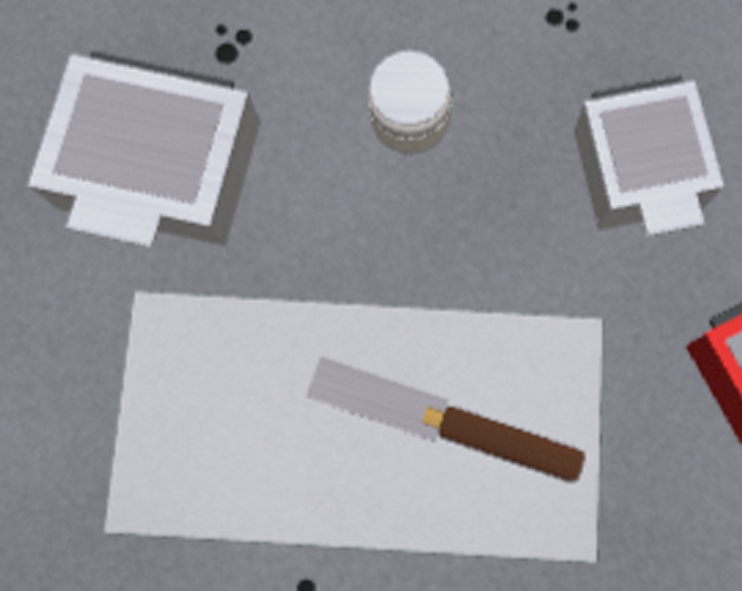

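View pics/side1b.png

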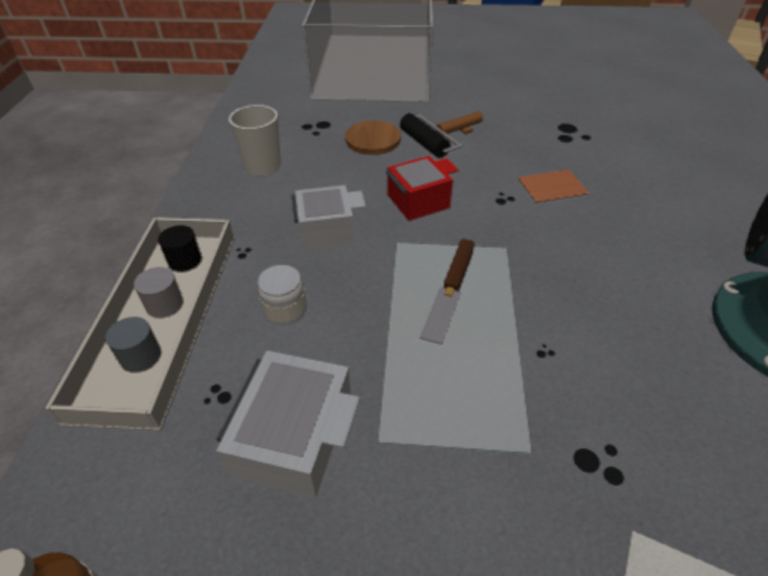

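```bash
python3 - <<'E'
import cv2
a=cv2.imread("pics/top1.png"); 
c=a[110:190,105:195]; cv2.imwrite("pics/tc1.png",cv2.resize(c,None,fx=7,fy=7,interpolation=cv2.INTER_CUBIC))
c=a[215:280,205:320]; cv2.imwrite("pics/tc2.png",cv2.resize(c,None,fx=6.5,fy=6.5,interpolation=cv2.INTER_CUBIC))
a=cv2.imread("pics/side1.png"); c=a[230:330,140:250]; cv2.imwrite("pics/sc1.png",cv2.resize(c,None,fx=6,fy=6,interpolation=cv2.INTER_CUBIC))
c=a[155:235,270:330]; cv2.imwrite("pics/sc2.png",cv2.resize(c,None,fx=7,fy=7,interpolation=cv2.INTER_CUBIC))
E
```

```text
(no output)
```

View pics/tc1.png

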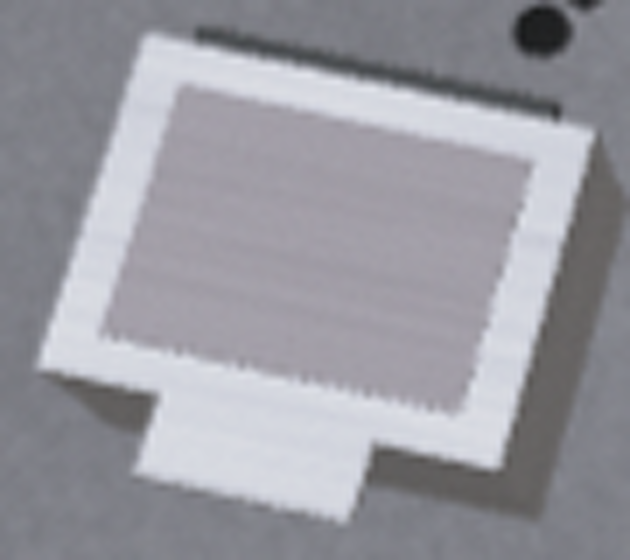

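View pics/tc2.png

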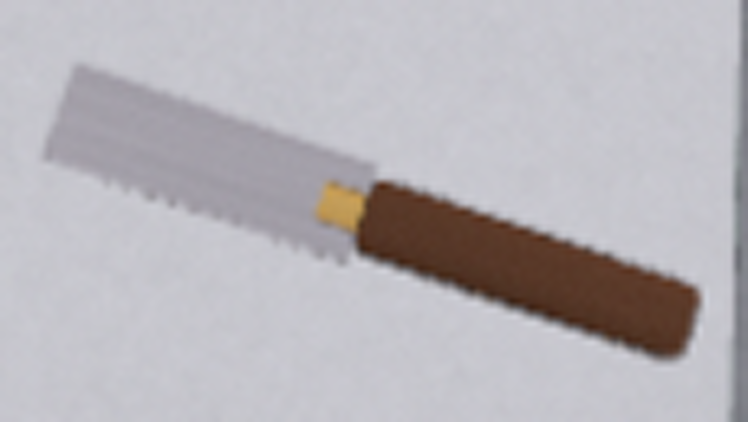

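View pics/sc1.png

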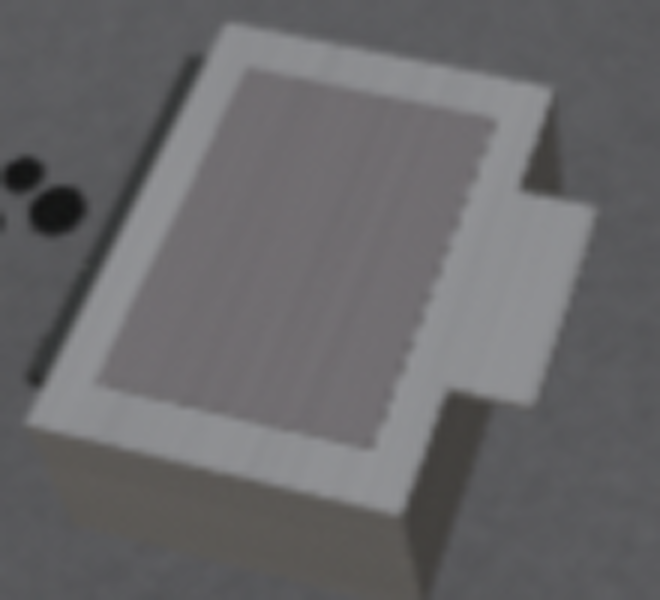

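View pics/sc2.png

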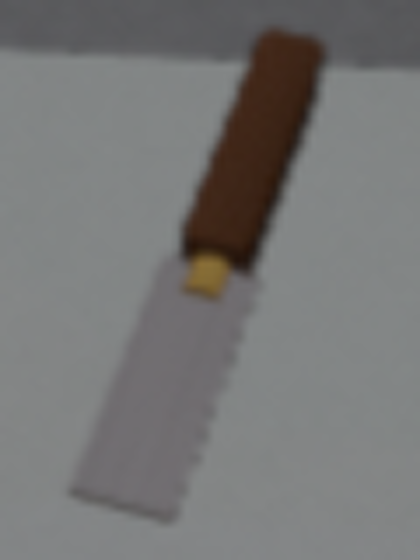

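```bash
cat > h.py <<'E'
import numpy as np,cv2
from scipy.optimize import least_squares
from scipy.spatial.transform import Rotation as Ro
np.set_printoptions(precision=4,suppress=True)
def proj(c,X):
    p=(c["R"]@np.atleast_2d(X).T).T+c["t"]; p=p@np.array(c["mtx"]).T; return p[:,:2]/p[:,2:]
def uncrop(p,f,o): return (np.array(p,float)+.5)/f-.5+np.array(o)
def rz(a): return Ro.from_euler("z",a).as_matrix()
E
python3 - <<'E'
from h import *
T=np.load("top1.npz");S=np.load("side1.npz")
tm=np.array([[50,65,58],[50,-65,58],[-50,-65,58],[-50,65,58],[-73,30,58],[-73,-30,58]])/1e3
tt=uncrop([(148,33),(597,130),(500,470),(38,370),(135,474),(347,523)],7,(105,110))
sm=np.array([[50,-65,58],[-50,-65,58],[-50,65,58],[50,65,58],[-73,-30,58],[-73,30,58]])/1e3
st=uncrop([(230,22),(553,90),(400,515),(25,425),(598,208),(533,405)],6,(140,230))
def fit(parts,x0):
    f=lambda v:np.concatenate([(proj(c,m@rz(v[2]).T+[v[0],v[1],0])-p).ravel() for c,m,p in parts])
    r=least_squares(f,x0,loss="soft_l1"); print(r.x, np.degrees(r.x[2]),"rms",np.sqrt(np.mean(f(r.x)**2)));return r.x
fit([(T,tm,tt),(S,sm,st)],[.6,.25,0]); fit([(T,tm,tt)],[.6,.25,0]); fit([(S,sm,st)],[.6,.25,0])
km=np.array([[130,-15,20],[130,15,20],[35,-15,20],[-65,0,34]])/1e3
kt=uncrop([(80,63),(43,160),(375,165),(688,325)],6.5,(205,215))
ks=np.array([[130,-15,20],[130,15,20],[-65,0,34]])/1e3
kst=uncrop([(68,490),(175,520),(295,38)],7,(270,155))
fit([(T,km,kt),(S,ks,kst)],[.4,0,1.5]);fit([(T,km,kt)],[.4,0,1.5]);k=fit([(S,ks,kst)],[.4,0,1.5])
# slab
sl=np.array([[85,170,6],[85,-170,6],[-85,-170,6],[-85,170,6]])/1e3
slt=uncrop([(135,292),(602,319),(597,562),(105,532)],2.75,(100,95))
fit([(T,sl,slt)],[.4,0.1,0])
can=uncrop([(410,87)],2.75,(100,95)); r=least_squares(lambda v:(proj(T,[v[0],v[1],.062])-can).ravel(),[.6,0]);print("can",r.x)
cs=uncrop([(280,282)],1.5,(0,0)); r=least_squares(lambda v:(proj(S,[v[0],v[1],.062])-cs).ravel(),[.6,0]);print("can",r.x)
E
```

```text
[ 0.6467  0.1851 -0.1904] -10.906706658230137 rms 0.7397486807442358
[ 0.6465  0.1831 -0.1895] -10.85734977772921 rms 0.19125966291688262
[ 0.6466  0.1867 -0.19  ] -10.888377071738189 rms 0.2969433372887391
[ 0.4514 -0.067   1.2768] 73.15360983679757 rms 0.8489100019450635
[ 0.4512 -0.0682  1.2755] 73.0793100237112 rms 0.49467318365292035
[ 0.4519 -0.0644  1.2773] 73.18201245718693 rms 0.6544001253276897
[ 0.4587  0.023  -0.023 ] -1.3199191988705947 rms 0.19220659366409176
can [ 0.6899 -0.0046]
can [0.6871 0.0064]
```

Call:
send_rows:
  moves: "-1 -0.013 0 -0.013 0;-1 -0.026 0 -0.026 0;-1 -0.026 0 -0.026 0;-1 -0.026 0 -0.026 0;-1 -0.026 0 -0.026 0;-1 -0.026 0 -0.026 0;-1 -0.026 0 -0.026 0;-1 -0.026 0 -0.026 0;-1 -0.026 0 -0.026 0;-1 -0.026 0 -0.026 0"

```text
time: 2.03
tool_pos: [0.3324, 0.2048, 0.2248]
ee_rot: [-1.572, -0.001, 1.241]
wrist_force: [0.4, -0.3, 0.2]
width: 0.0941
```

Call:
send_rows:
  moves: "-1 -0.026 0 -0.026 0;-1 -0.026 0 -0.026 0;-1 -0.026 0 -0.026 0;-1 -0.026 0 -0.026 0;-1 -0.026 0 -0.026 0;-1 -0.026 0 -0.026 0;-1 -0.026 0 -0.026 0;-1 0 0 0 7;-1 0 0 0 7;-1 0 0 0 7"

```text
time: 2.87
tool_pos: [0.4452, -0.0259, 0.2243]
ee_rot: [-1.57, 0.0, 0.865]
wrist_force: [0.3, 0.5, 0.5]
width: 0.0942
```

Call:
send_rows:
  moves: "-1 0 0 0 7;-1 0 0 0 7;-1 0 0 0 7;-1 0 0 0 7;-1 0 0 0 7;-1 0 0 0 7;-1 0 0 0 7;-1 0 0 0 7;-1 0 0 0 7;-1 0 0 0 4"

```text
time: 3.7
tool_pos: [0.4451, -0.0249, 0.2246]
ee_rot: [-1.571, -0.0, -0.301]
wrist_force: [-0.4, 0.2, 0.5]
width: 0.0945
```

```bash
python3 - <<'E'
from h import *
from bench import robot, imaging
s=imaging.snapshot("wrist"); o=robot.get_obs(); print(o["tool_pos"],o["ee_rot"])
np.savez("w1.npz",**{k:s[k] for k in ("image","mtx","R","t")})
K=np.array([[130,-15,0],[130,15,0],[35,-15,0],[35,15,0],[35,11,14],[35,-11,14],[-65,11,14],[-65,-11,14]])/1e3
p=proj(s,K@rz(np.radians(73.1)).T+[.4515,-.066,.020]); print(p)
im=s["image"][:,:,::-1].copy(); im=cv2.resize(im,None,fx=1.5,fy=1.5,interpolation=cv2.INTER_CUBIC)
cv2.imwrite("pics/w1raw.png",im)
for q in p: cv2.circle(im,tuple(int(round(v)) for v in (q+.5)*1.5),3,(0,0,255),1)
cv2.imwrite("pics/w1.png",im)
for f in (imaging.recognise,imaging.landmark_of): print(f(s,"knife_grip"))
print(proj(s,[.4515,-.066,.020]))
E
```

```text
[ 0.445  -0.0249  0.2246] [-1.5707 -0.0003 -0.3018]
[[282.3913 100.3059]
 [257.9564 100.4477]
 [280.9037 175.8815]
 [258.2054 176.0051]
 [261.4344 178.4365]
 [278.7025 178.3426]
 [261.4362 249.3886]
 [277.4607 249.3069]]
[{'centre': [266.8, 166.6], 'conf': 0.83}]
[{'centre': [267.3, 205.6], 'conf': 0.78}]
[[269.3474 201.1453]]
```

View pics/w1.png

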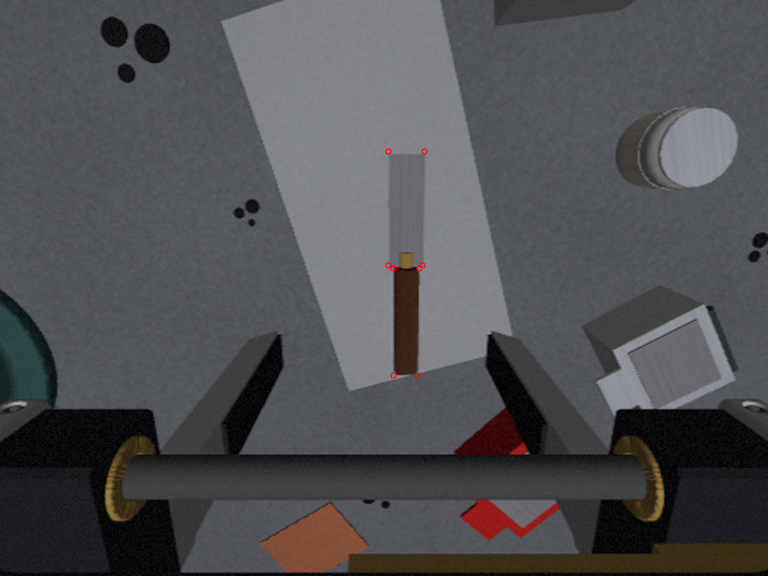

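Call:
send_rows:
  moves: "-1 0.009 0.02 -0.0087 0;-1 0.0092 0.02 -0.0087 0;-1 0 0.03 0 0;-1 0 0.03 0 0;-1 0 0.03 0 0;-1 0 0.03 0 0;-1 0 0.02 0 0;-1 0 0.01 0 0;-1 0 0.006 0 0;-1 0 0 0 0"

```text
time: 4.68
tool_pos: [0.457, -0.0467, 0.0278]
ee_rot: [-1.571, 0.001, -0.295]
wrist_force: [0.2, 0.2, 0.7]
width: 0.094
```

Call:
send_rows:
  moves: "1 0 0 0 0;1 0 0 0 0;1 0 0 0 0;1 0 0 0 0;1 0 0 0 0;1 0 0 0 0;1 0 0 0 0;1 0 0 0 0;1 0 0 0 0;1 0 0 0 0"

```text
time: 5.52
tool_pos: [0.4574, -0.0468, 0.0284]
ee_rot: [-1.571, 0.0, -0.296]
wrist_force: [0.1, 0.1, -0.8]
width: 0.0308
```

Call:
send_rows:
  moves: "1 0 0 0 0;1 0 0 0 0;1 0 0 0 0;1 0 0 0 0;1 0 -0.003 0 0;1 0 -0.01 0 0;1 0 -0.02 0 0;1 0 -0.02 0 0;1 0 -0.02 0 0;1 0 -0.02 0 0"

```text
time: 6.35
tool_pos: [0.4573, -0.0468, 0.1231]
ee_rot: [-1.571, -0.0, -0.296]
wrist_force: [-0.5, 0.5, -1.1]
width: 0.0217
```

```bash
python3 - <<'E'
from h import *
from bench import robot, imaging
s=imaging.snapshot("wrist"); o=robot.get_obs(); print(o["tool_pos"],o["ee_rot"],o["width"])
im=cv2.resize(s["image"][:,:,::-1],None,fx=1.5,fy=1.5)
cv2.imwrite("pics/w2.png",im)
E
```

```text
[ 0.46   -0.0474  0.1278] [-1.57   -0.0088 -0.2958] 0.022054775912694818
```

View pics/w2.png

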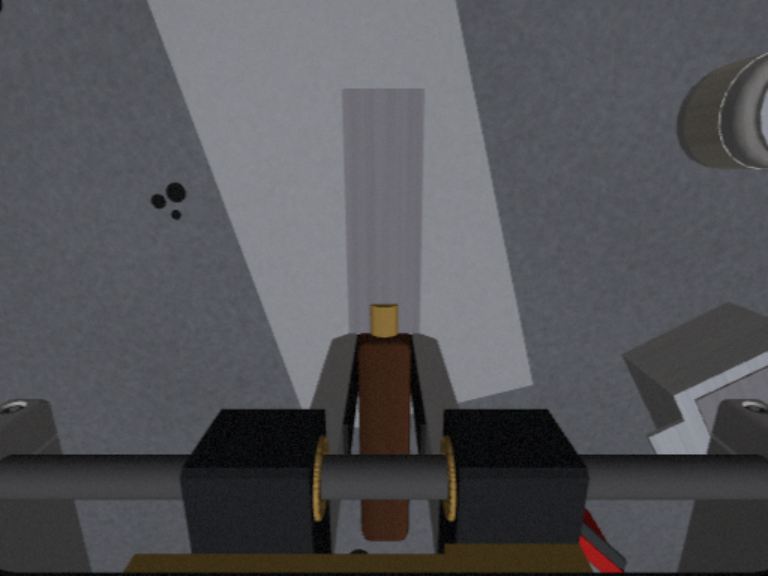

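Call:
send_rows:
  moves: "1 -0.005 -0.01 0.014 0;1 -0.01 0 0.028 0;1 -0.01 0 0.028 0;1 -0.01 0 0.028 0;1 -0.01 0 0.028 0;1 -0.01 0 0.028 0;1 -0.01 0 0.028 0;1 -0.01 0 0.028 0;1 -0.01 0 0.028 0;1 -0.008 0 0.017 0"

```text
time: 7.23
tool_pos: [0.4423, 0.2268, 0.1314]
ee_rot: [-1.57, 0.0, -0.294]
wrist_force: [-0.0, -0.1, -0.7]
width: 0.0218
```

Call:
send_rows:
  moves: "1 0 0 0 4;1 0 0 0 7;1 0 0 0 7;1 0 0 0 7;1 0 0 0 7;1 0 0 0 7;1 0 0 0 7;1 0 0 0 7;1 0 0 0 7;1 0 0 0 7"

```text
time: 8.07
tool_pos: [0.4426, 0.2241, 0.1313]
ee_rot: [-1.571, -0.0, -1.471]
wrist_force: [1.0, -0.4, -1.2]
width: 0.0219
```

Call:
send_rows:
  moves: "1 0 0 0 7;1 0 0 0 6;1 0 0 0 4;1 0 0 0 0;1 0 0 0 0;1 0 0 0 0;1 0 0 0 0;1 0 0 0 0;1 0 0 0 0;1 0 0 0 0"

```text
time: 8.9
tool_pos: [0.4428, 0.2242, 0.1315]
ee_rot: [-1.571, 0.0, -1.762]
wrist_force: [0.5, -0.6, -1.5]
width: 0.0217
```

```bash
python3 - <<'E'
from h import *
from bench import robot, imaging
for n in ("wrist","top","side"):
    s=imaging.snapshot(n); np.savez(f"{n}3.npz",**{k:s[k] for k in ("image","mtx","R","t")})
    im=cv2.resize(s["image"][:,:,::-1],None,fx=1.5,fy=1.5,interpolation=cv2.INTER_CUBIC)
    cv2.imwrite(f"pics/{n}3.png",im)
o=robot.get_obs(); print(o["tool_pos"],o["ee_rot"],o["width"],o["wrist_force"],o["joint_positions"])
E
```

```text
[0.4428 0.2242 0.1315] [-1.5708  0.0001 -1.7618] 0.021554365208138755 [-0.1436  0.1786 -1.4449] [0.3544 0.0053 1.6417 0.0001 1.4945 2.1162]
```

View pics/wrist3.png

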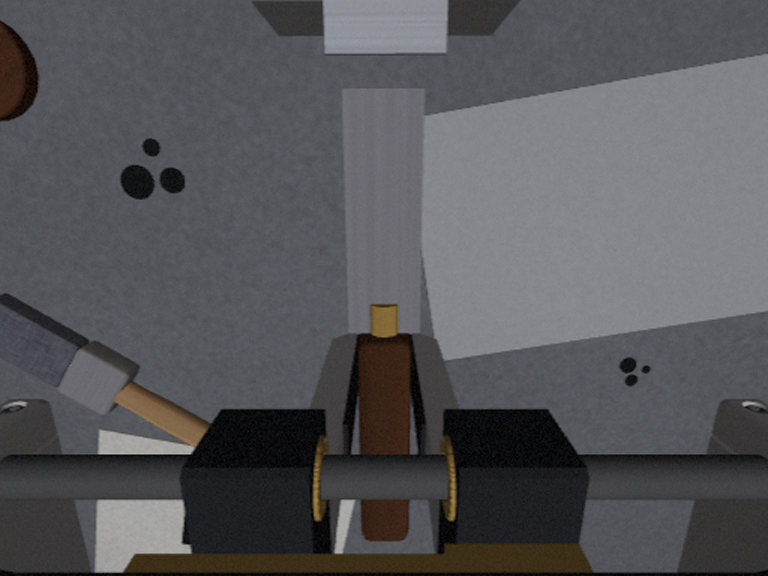

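View pics/side3.png

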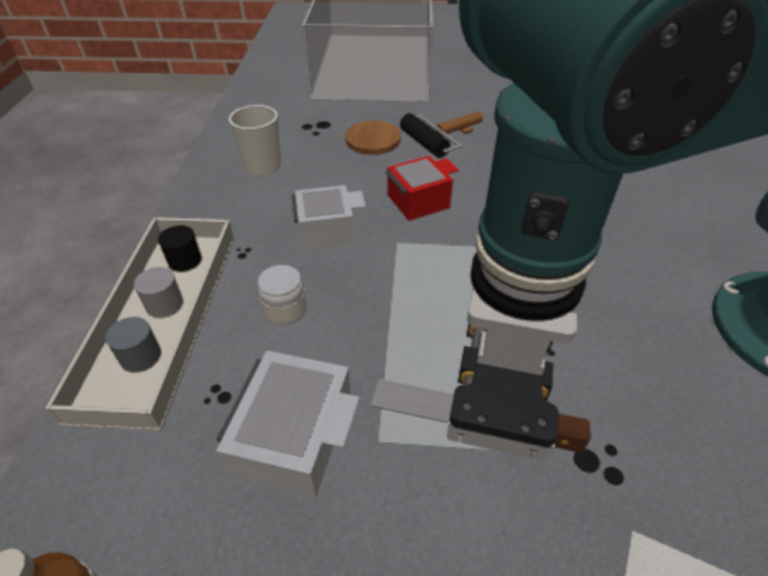

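View pics/top3.png

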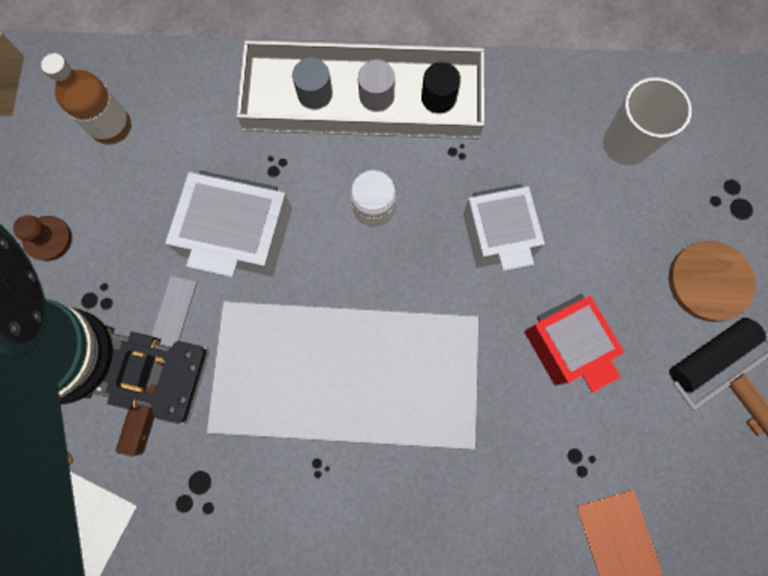

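```bash
python3 - <<'E'
from h import *
W=np.load("wrist3.npz");T=np.load("top3.npz");S=np.load("side3.npz")
tcp=np.array([.4428,.2242,.1315]); Rk=rz(-1.7618+np.pi/2)
im=W["image"]
def crop(n,c,y0,y1,x0,x1,f): cv2.imwrite(n,cv2.resize(c["image"][y0:y1,x0:x1,::-1],None,fx=f,fy=f,interpolation=cv2.INTER_CUBIC))
crop("pics/w3c.png",W,30,100,200,310,7); crop("pics/s3c.png",S,245,300,235,320,8);crop("pics/t3c.png",T,175,240,95,150,9)
def tip(a,p):
    P=np.array([[130+a,-15,0],[130+a,15,0]])/1e3-[.020,0,.0084]
    return P@Ro.from_euler("y",p).as_matrix().T@Rk.T+tcp
for p in (0,.03,-.03): print(p,proj(W,tip(0,p)),proj(S,tip(0,p)).ravel(),proj(T,tip(0,p)).ravel())
E
```

```text
0 [[282.1043  55.5874]
 [226.91    55.5403]] [251.3209 250.7956 245.9287 268.1821] [130.8329 186.6476 113.9185 182.7911]
0.03 [[281.5587  57.2934]
 [227.5096  57.2475]] [251.549  252.1322 246.1911 269.4921] [131.4059 187.2734 114.5724 183.4343]
-0.03 [[282.6698  54.0088]
 [226.2884  53.9607]] [251.1567 249.4576 245.7322 266.8717] [130.2353 186.07   113.2386 182.1957]
```

View pics/w3c.png

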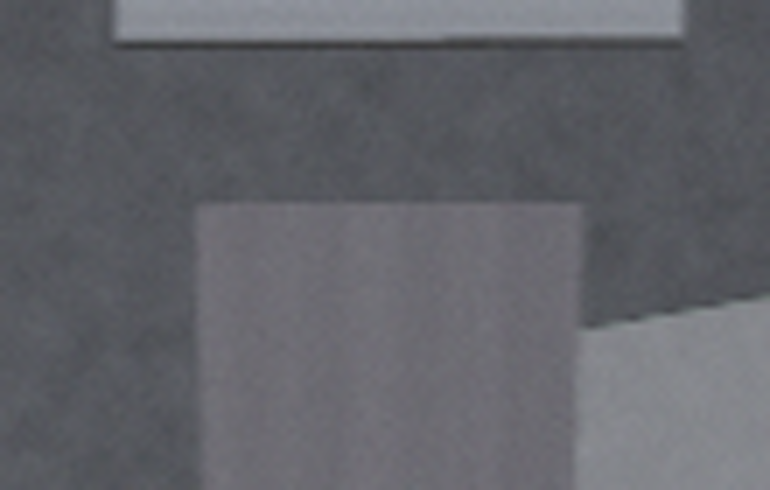

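View pics/s3c.png

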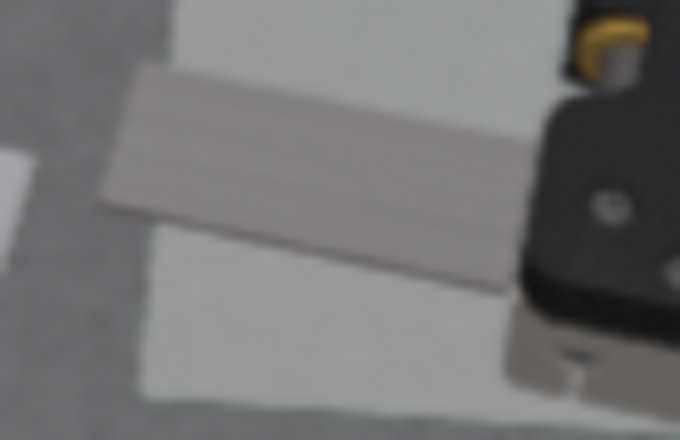

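View pics/t3c.png

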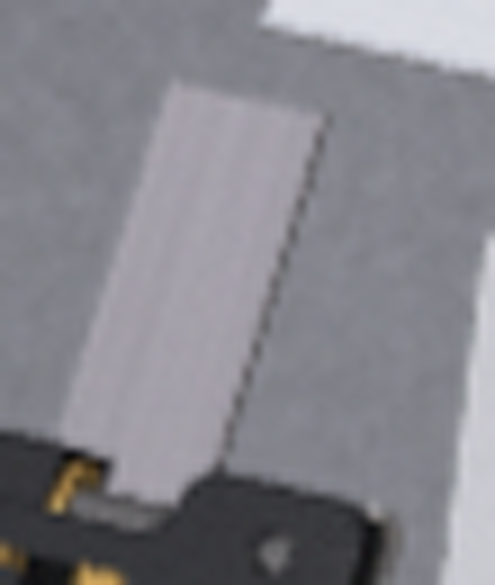

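```bash
python3 - <<'E'
from h import *
W=np.load("wrist3.npz")
tcp=np.array([.4428,.2242,.1315]); yaw=-1.7618+np.pi/2; kx=np.array([np.cos(yaw),np.sin(yaw)]);ky=np.array([-kx[1],kx[0]])
M=np.array(W["mtx"])
for px,z in (((200+114/7,35.3),.057),((200+685/7,35.0),.057)):
    d=W["R"].T@np.linalg.solve(M,[px[0],px[1],1]); C=-W["R"].T@W["t"]; X=C+d*(z-C[2])/d[2]
    print(X, "ahead of TCP",(X[:2]-tcp[:2])@kx,"lat",(X[:2]-tcp[:2])@ky)
R=rz(-.1904); 
for t in ([.6465,.185],[.6467,.1831]):
    for q in ([-.073,.03],[-.073,-.03],[-.05,0]):
        X=R[:2,:2]@q+t; print((X-tcp[:2])@kx,(X-tcp[:2])@ky)
E
```

```text
[0.5808 0.2268 0.057 ] ahead of TCP 0.13502669422283475 lat 0.02870931883494953
[0.5695 0.1671 0.057 ] ahead of TCP 0.13527432640331594 lat -0.03195242571956189
0.13441935409797132 0.030140116751613228
0.13445557448807766 -0.029859872315746945
0.15743746010217927 0.00015400670080721344
0.13497642131650245 0.028312638676768566
0.1350126417066088 -0.03168735039059161
0.1579945273207103 -0.001673471374037468
```

Call:
send_rows:
  moves: "1 0.0015 0.006 0 0;1 0 0.012 0 0;1 0 0.015 0 0;1 0 0.015 0 0;1 0 0.015 0 0;1 0 0.01 0 0;1 0 0.005 0 0;1 0 0 0 0;1 0 0 0.005 0;1 0 0 0.01 0"

```text
time: 9.88
tool_pos: [0.4577, 0.2202, 0.0543]
ee_rot: [-1.57, 0.001, -1.761]
wrist_force: [0.4, -0.3, -1.1]
width: 0.022
```

Call:
send_rows:
  moves: "1 0 0 0.01 0;1 0 0 0.01 0;1 0 0 0.006 0;1 0 0 0.002 0;1 0 0 0 0;1 0 0 0 0;1 0 0 0 0;1 0 0 0 0;1 0 0 0 0;1 0 0 0 0"

```text
time: 10.72
tool_pos: [0.4845, 0.2147, 0.0535]
ee_rot: [-1.571, 0.0, -1.762]
wrist_force: [-0.3, 0.3, -0.9]
width: 0.0218
```

```bash
python3 - <<'E'
from h import *
from bench import robot, imaging
L=[]
for n in ("wrist","side"):
    s=imaging.snapshot(n)
    im=s["image"][:,:,::-1]; im=im[220:340,130:290] if n=="side" else im[:200,150:360]
    L.append(cv2.resize(im,(700,480),interpolation=cv2.INTER_CUBIC)); cv2.imwrite(f"pics/{n}4.png",L[-1])
o=robot.get_obs(); print(o["tool_pos"],o["ee_rot"],o["width"],o["wrist_force"],o["time"])
E
```

```text
[0.4846 0.2147 0.0536] [-1.5707  0.0002 -1.7617] 0.021404710705781243 [-0.6827  0.0956 -1.0832] 10.8167
```

View pics/wrist4.png

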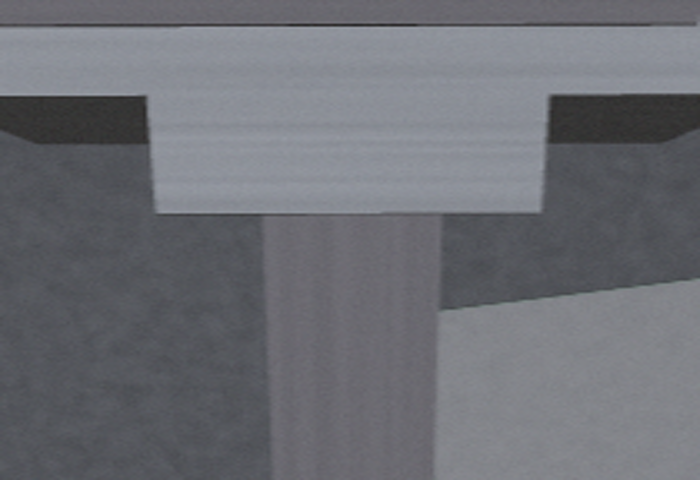

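View pics/side4.png

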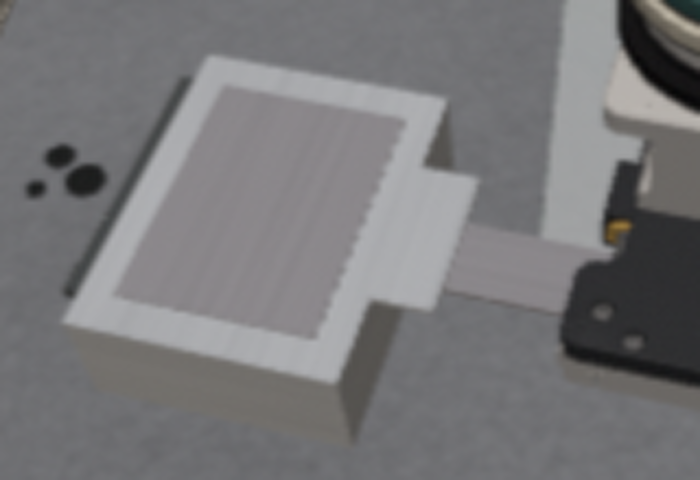

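Call:
send_rows:
  moves: "1 0 -0.003 0 0;1 0 -0.003 0 0;1 0 -0.003 0 0;1 0 -0.003 0 0;1 0 -0.003 0 0;1 0 -0.003 0.0005 0;1 0 -0.003 0.0005 0;1 0 -0.003 0.0005 0;1 0 -0.003 0.0005 0;1 0 -0.003 0.001 0"

```text
time: 11.65
tool_pos: [0.487, 0.214, 0.0835]
ee_rot: [-1.572, -0.0, -1.762]
wrist_force: [-1.4, 0.6, -2.3]
width: 0.0215
```

```bash
cat > look.py <<'E'
import sys
from h import *
from bench import robot, imaging
i=sys.argv[1]
for n in sys.argv[2:]:
    s=imaging.snapshot(n); np.savez(f"{n}{i}.npz",**{k:s[k] for k in ("image","mtx","R","t")})
    im=s["image"][:,:,::-1]
    if n=="side": im=im[170:340,130:330]
    cv2.imwrite(f"pics/{n}{i}.png",cv2.resize(im,(700,595) if n=="side" else (700,525),interpolation=cv2.INTER_CUBIC))
o=robot.get_obs(); print(o["tool_pos"],o["ee_rot"],o["width"],o["wrist_force"],o["time"])
E
python3 look.py 5 side wrist
```

```text
[0.4878 0.2141 0.0841] [-1.5705  0.0003 -1.762 ] 0.021450146401542025 [-0.8024 -0.3173 -2.391 ] 11.75
```

View pics/side5.png

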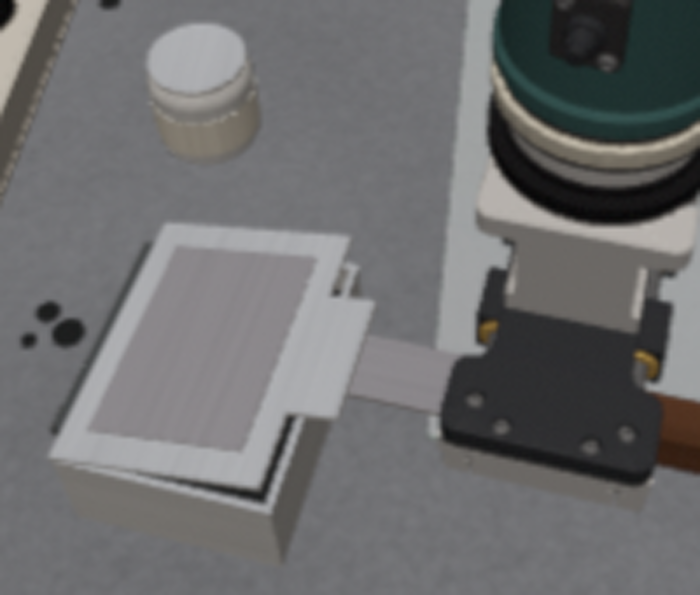

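View pics/wrist5.png

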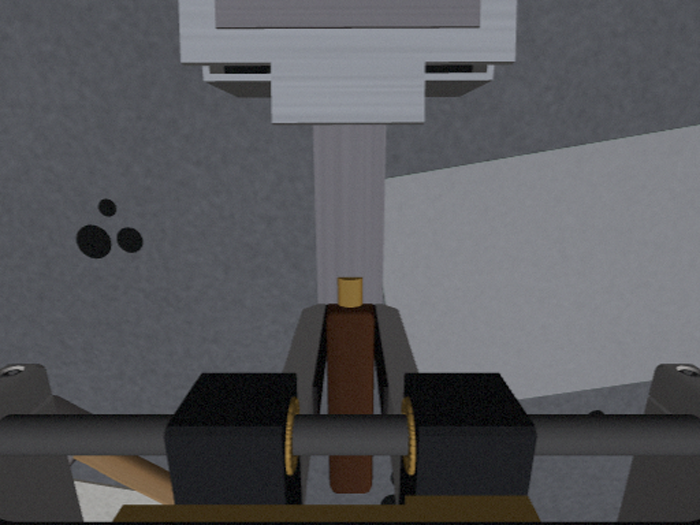

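Call:
send_rows:
  moves: "1 0 -0.0042 0.001 0;1 0 -0.0041 0.0011 0;1 0 -0.0041 0.0013 0;1 0 -0.004 0.0014 0;1 0 -0.004 0.0016 0;1 0 -0.0039 0.0017 0;1 0 -0.0038 0.0019 0;1 0 -0.0037 0.0021 0;1 0 -0.0037 0.0022 0;1 0 -0.0036 0.0023 0"

```text
time: 12.58
tool_pos: [0.5042, 0.2108, 0.123]
ee_rot: [-1.571, 0.0, -1.762]
wrist_force: [0.4, 0.5, -2.3]
width: 0.0218
```

```bash
python3 look.py 6 side wrist
```

```text
[0.505  0.2108 0.1236] [-1.5687  0.0007 -1.7623] 0.021862151463890013 [ 0.4916  0.3499 -1.3909] 12.6833
```

View pics/side6.png

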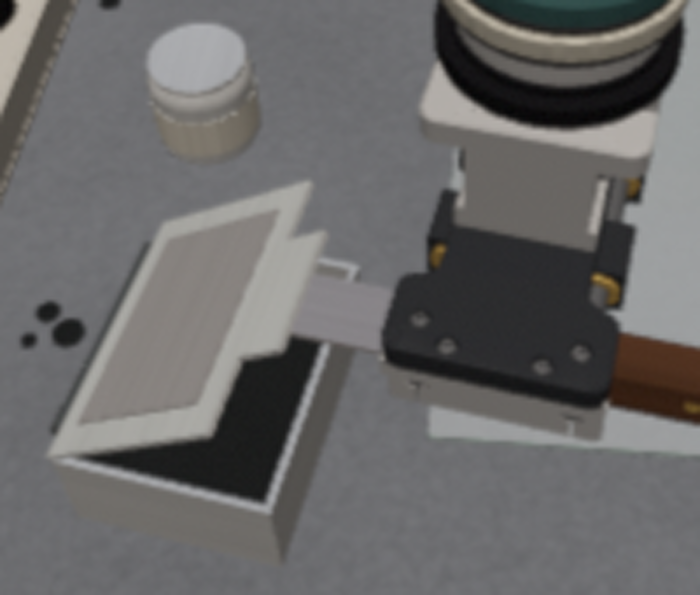

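View pics/wrist6.png

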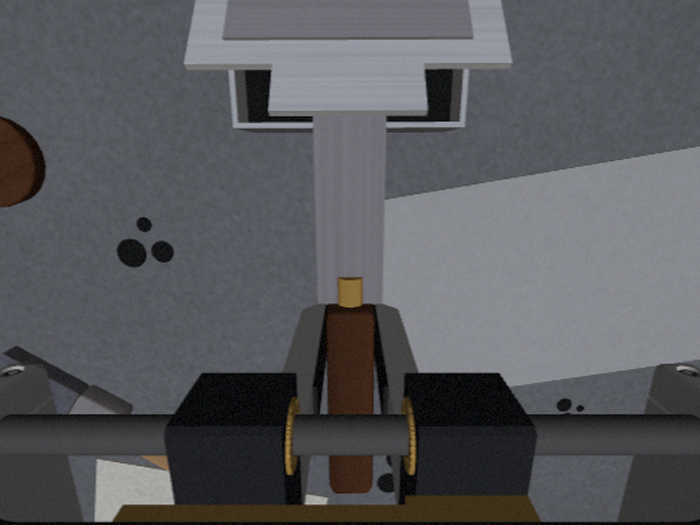

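Call:
send_rows:
  moves: "1 0 -0.0043 0.0032 0;1 0 -0.0041 0.0034 0;1 0 -0.0039 0.0036 0;1 0 -0.0037 0.0038 0;1 0 -0.0035 0.004 0;1 0 -0.0033 0.0042 0;1 0 -0.0031 0.0044 0;1 0 -0.0029 0.0045 0;1 0 -0.0027 0.0046 0;1 0 -0.0024 0.0048 0"

```text
time: 13.52
tool_pos: [0.5443, 0.2031, 0.1569]
ee_rot: [-1.57, 0.0, -1.762]
wrist_force: [-1.9, 1.0, -1.0]
width: 0.0218
```

```bash
python3 look.py 7 side wrist
```

```text
[0.5452 0.2029 0.1572] [-1.5684  0.0006 -1.7626] 0.021963378795440632 [-0.2569 -0.3842 -1.6401] 13.6167
```

View pics/side7.png

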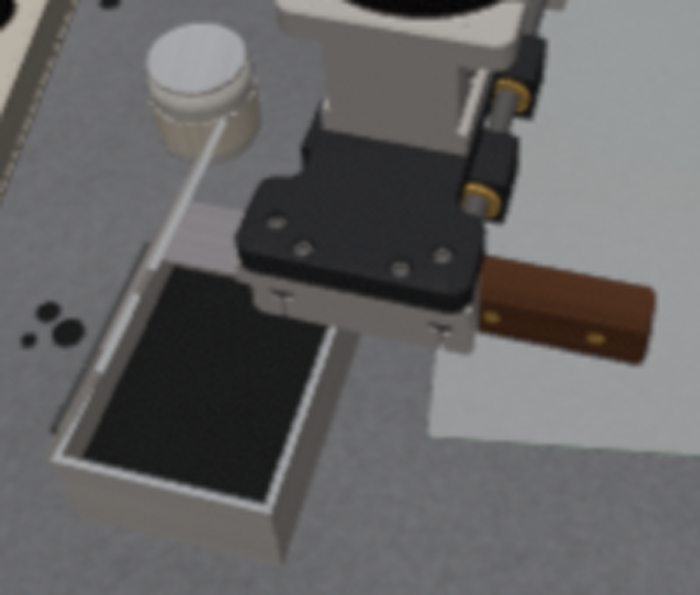

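View pics/wrist7.png

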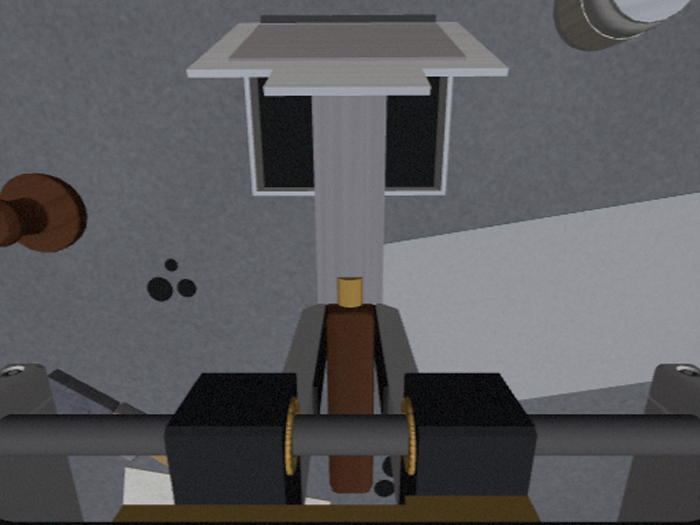

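Call:
send_rows:
  moves: "1 0 0.002 -0.004 0;1 0 0.002 -0.008 0;1 0 0 -0.012 0;1 0 0 -0.015 0;1 0 0 -0.015 0;1 0 0 -0.015 0;1 0 0 -0.015 0;1 0 0 -0.015 0;1 0 0 -0.012 0;1 0 0 -0.008 0"

```text
time: 14.45
tool_pos: [0.4252, 0.226, 0.1523]
ee_rot: [-1.571, 0.0, -1.761]
wrist_force: [-0.1, -0.5, -1.5]
width: 0.0217
```

```bash
python3 look.py 8 side
```

```text
[0.4244 0.2262 0.1524] [-1.5719  0.0001 -1.7606] 0.02174246671209869 [-0.6291 -0.3722 -1.0299] 14.5
```

View pics/side8.png

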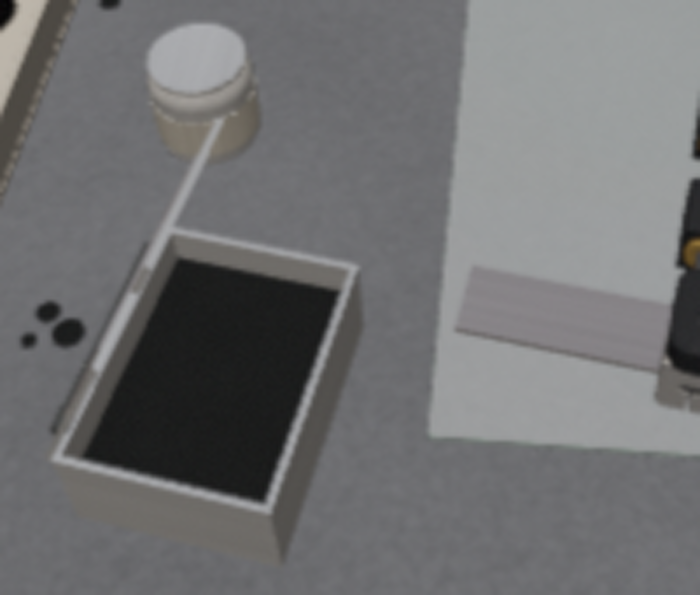

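Call:
send_rows:
  moves: "1 0 0 0 -4;1 0 0 0 -7;1 0 0 0 -7;1 0 0 0 -7;1 0 0 0 -7;1 0 0 0 -7;1 0 0 0 -7;1 0 0 0 -7;1 0 0 0 -7;1 0 0 0 -7"

```text
time: 15.33
tool_pos: [0.4272, 0.2257, 0.1524]
ee_rot: [-1.571, -0.0, -0.587]
wrist_force: [-0.3, -0.1, -1.8]
width: 0.0217
```

Call:
send_rows:
  moves: "1 0 0 0 -7;1 0 0 0 -6;1 0 0 0 -4;1 0.005 0 -0.012 0;1 0.011 0 -0.025 0;1 0.011 0 -0.025 0;1 0.011 0 -0.025 0;1 0.011 0 -0.025 0;1 0.011 0 -0.025 0;1 0.011 0 -0.025 0"

```text
time: 16.17
tool_pos: [0.4479, 0.0486, 0.1526]
ee_rot: [-1.571, -0.001, -0.296]
wrist_force: [0.6, -0.8, -0.8]
width: 0.0217
```

Call:
send_rows:
  moves: "1 0.011 0 -0.025 0;1 0.011 0 -0.025 0;1 0.011 0.01 -0.025 0;1 0.009 0.01 -0.015 0;1 0 0.01 0 0;1 0 0.01 0 0;1 0 0.01 0 0;1 0 0.01 0 0;1 0 0.01 0 0;1 0 0 0 0"

```text
time: 17.0
tool_pos: [0.4597, -0.047, 0.0797]
ee_rot: [-1.571, 0.005, -0.294]
wrist_force: [-0.7, -0.3, -1.1]
width: 0.0216
```

```bash
python3 look.py 9 side wrist top
```

```text
[ 0.4617 -0.0478  0.0826] [-1.5706 -0.0004 -0.295 ] 0.021512515784061693 [-0.0181  0.4936 -0.688 ] 17.15
```

View pics/wrist9.png

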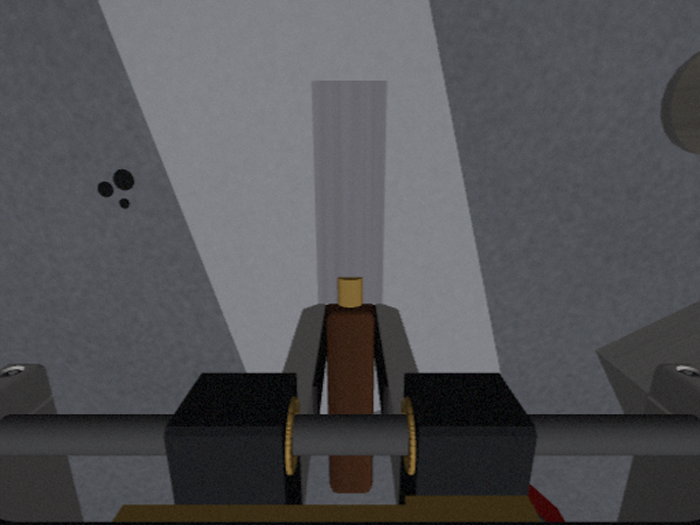

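View pics/side9.png

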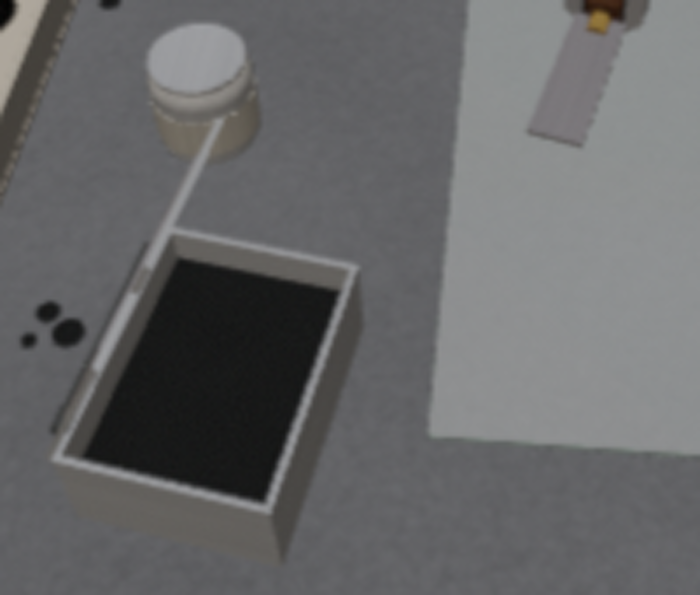

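Call:
send_rows:
  moves: "1 0 0.005 0 0;1 0 0.01 0 0;1 0 0.01 0 0;1 0 0.01 0 0;1 0 0.007 0 0;1 0 0.005 0 0;1 0 0.003 0 0;1 0 0.002 0 0;1 0 0 0 0;1 0 0 0 0"

```text
time: 17.98
tool_pos: [0.4618, -0.0483, 0.0307]
ee_rot: [-1.571, -0.001, -0.296]
wrist_force: [0.1, 0.6, -0.8]
width: 0.0218
```

Call:
send_rows:
  moves: "1 0 0.001 0 0;1 0 0.001 0 0;1 0 0 0 0;1 0 0 0 0;-1 0 0 0 0;-1 0 0 0 0;-1 0 0 0 0;-1 0 0 0 0;-1 0 0 0 0;-1 0 0 0 0"

```text
time: 18.82
tool_pos: [0.4616, -0.0482, 0.0285]
ee_rot: [-1.571, -0.0, -0.296]
wrist_force: [-0.5, -0.8, 1.0]
width: 0.0586
```

Call:
send_rows:
  moves: "-1 0 0 0 0;-1 0 0 0 0;-1 0 0 0 0;-1 0 0 0 0;-1 0 0 0 0;-1 0 0 0 0;-1 0 -0.005 0 0;-1 0 -0.015 0 0;-1 0 -0.03 0 0;-1 0 -0.03 0 0"

```text
time: 19.65
tool_pos: [0.4603, -0.048, 0.1085]
ee_rot: [-1.571, 0.003, -0.296]
wrist_force: [0.8, -0.5, -0.6]
width: 0.094
```

Call:
send_rows:
  moves: "-1 0 -0.03 0 0;-1 0 -0.03 0 0;-1 0 -0.03 0 0;-1 0 -0.01 0 0;-1 0 0 0 0;-1 0 0 0 0;-1 0 0 0 0;-1 0 0 0 0;-1 0 0 0 0;-1 0 0 0 0"

```text
time: 20.48
tool_pos: [0.4609, -0.0481, 0.2069]
ee_rot: [-1.571, 0.003, -0.296]
wrist_force: [-0.4, 0.2, -0.6]
width: 0.0939
```

```bash
python3 look.py 10 side wrist top; python3 - <<'E'
from h import *
S=np.load("side10.npz");T=np.load("top10.npz")
R=rz(-.1904)
for th in (.7,.9,1.0,1.1,1.2,1.3):
    P=[]
    for r,y in ((100,65),(100,-65),(123,30),(123,-30)):
        P.append([.05-r/1e3*np.cos(th),y/1e3,.055+r/1e3*np.sin(th)])
    P=np.array(P)@R.T+[.6466,.185,0]
    print(th,((proj(S,P)-[130,170])*3.5).round().astype(int).tolist(), proj(T,P).round(1).tolist())
E
```

```text
[ 0.4613 -0.0482  0.2079] [-1.5708  0.001  -0.2959] 0.09423485639871039 [ 0.1354 -0.6191 -0.5158] 20.6333
0.7 [[194, 420], [301, 167], [264, 332], [311, 214]] [[99.8, 138.9], [171.1, 154.7], [112.6, 149.6], [146.4, 157.1]]
0.9 [[153, 394], [268, 141], [216, 299], [268, 181]] [[99.1, 128.4], [171.6, 144.4], [112.1, 136.4], [146.6, 144.1]]
1.0 [[130, 381], [250, 130], [188, 283], [243, 165]] [[99.2, 122.7], [172.1, 138.8], [112.3, 129.3], [147.1, 137.0]]
1.1 [[106, 369], [230, 119], [160, 268], [217, 151]] [[99.7, 117.0], [172.9, 133.0], [112.9, 122.0], [147.9, 129.6]]
1.2 [[81, 358], [209, 109], [130, 254], [190, 138]] [[100.4, 111.1], [173.9, 127.2], [113.9, 114.5], [149.0, 122.2]]
1.3 [[56, 348], [188, 100], [100, 242], [162, 127]] [[101.4, 105.3], [175.0, 121.3], [115.2, 107.1], [150.4, 114.7]]
```

View pics/wrist10.png

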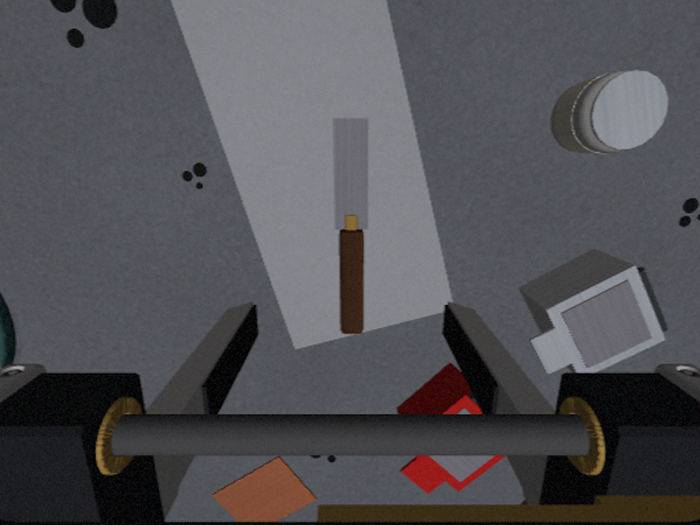

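View pics/top10.png

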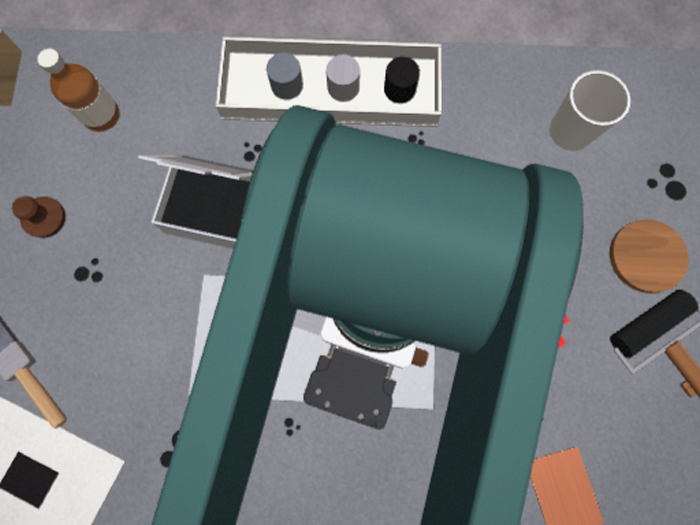

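View pics/side10.png

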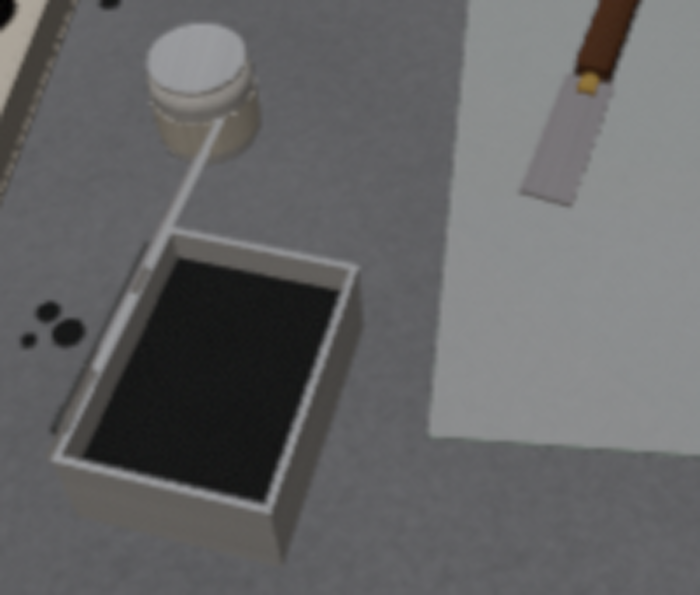

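The wrist view shows the knife flat on the slab (handle from about (350,230) to (352,332)) and the small tin still shut. In the side view the can has not moved, and the lid's far corner at (222,118) matches an angle of about 1.13 rad. The fingers are open and clear, so I'm handing in.

```bash
python3 - <<'E'
from bench import order
print(order.close_job())
E
```

```text
the job is handed in; nothing more can be done
None
```

I levered the larger tin's lid open with the ink knife, laid the knife back on the slab and handed the job in at about 20.7 s of the 56 s. The hand-in gives no verdict, so the results below rest on my last pictures and readings.

**What I did:** I gripped the knife handle about 20 mm ahead of its grip point. The blade went about 16 mm under the lip, and I lifted along the hinge's arc. I then backed the blade straight out, laid the knife down where it started, opened the gripper and raised it clear.

**Last checks before hand-in:**
- **Larger lid:** it stands open by itself at about 1.1 rad, judged by comparing its corners in the side picture with the fitted tin pose. It stayed put between the pictures after the blade left.
- **Knife:** it lies flat, its handle and blade on the slab. The tail of the handle is only about 1–2 cm inside the slab's edge.
- **Smaller tin and can:** the smaller tin looks shut and the can looks unmoved.
- **Gripper:** fully open (94 mm), TCP 0.208 m up and clear. Wrist force readings, taken at the end of each move and with each picture, never went above about 3 N.

**What disagreed:** the top and side cameras placed the larger tin about 3.6 mm apart in y. I used the middle value, checked against the wrist picture. I could not read contact forces between the knife and the tin, or the joint values directly.

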